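# Seat a check standard in the water photometer

### The arm

A 6-joint arm with a two-finger parallel gripper is mounted at the origin on the work surface. World frame = base frame: x ahead of the robot, y to its left, z up, the work surface at z = 0. Lengths are in m, angles in rad, forces in N, time in s.
With the tool pointing down it reaches from about 0.25 to 0.85 m from the base axis. Payload 12.5 kg.
Tool frame: the origin (TCP) lies on the front face of the gripper's body, between the roots of the fingers; the fingertips stand 84 mm ahead of it and the grasp point (between the pads) lies 65 mm ahead of it (robot.hold_point_z is the distance from the TCP to the grasp point, in m); z points along the fingers, y is the line along which they close (so a half turn about z gives the same grasp; the last joint's range is limited). The gripper opens to 93 mm and grips with 3 to 60 N. Pads are 15 mm wide; open, the fingers measure 128 mm over their backs; the gripper's body (75 mm by 188 mm) begins 65 mm behind the grasp point.
Start: joints at [-1.201, 0.351, 1.652, -0, 1.139, -0.085], TCP at [0.242, -0.494, 0.303] pointing down, gripper open.
Joint ranges: [-2.75, 2.75], [-0.79, 2.1], [0.01, 2.65], [-1.57, 4.71], [0.07, 3.14], [-2.87, 2.87]. Speed limits (rad/s): [2.22, 2.22, 2.79, 3.14, 3.14, 3.14].

### API

Orientations are given as a rotation vector (axis times angle).
In Python, from station import robot gives the robot as it stands. The module is installed in compiled form; this text tells all that it offers.
- The arm moves only by the tool drive_tool, never from a script. Its arguments are lists of equal length, an entry for each row: "linear": the shift along the tool's x, y, z normalised to -1 to 1, where 1 is 0.4 m, a list of three; "dr": the turn, a rotation vector about the tool's x, y, z normalised to -1 to 1, where 1 is 0.5 rad, a list of three; "fingers": the opening, from -1 (shut) to 1 (fully open). A call has exactly 10 rows; each row is the pose to reach, as a shift and turn from the pose commanded when the call began, along the tool's axes at that moment; what a row does not reach only later rows make up. A row lasts 1/8 s, in which the tool goes at most 62.5 mm and 10.7 degrees, less where a joint would pass 70% of its speed; a pose out of reach is approached as far as the arm can. A call with a number of a shift or a turn outside -1 to 1 is refused whole. A call with a gripper value outside its range is refused whole. The fingers move at their own pace and stop on an object; the grip force is fixed at half the most. Time passes only in rows, so rows that repeat a pose let the fingers close, or fill a call up. It gives the time, the measured TCP pose, the force, the opening and the grip force at its end, in the units of the state.
- robot.get_obs(): the state, without advancing time (a new reading comes with each control period).
- robot.capture(name): name is "scene" or "top"; returns a dict with "color" (420x560x3 uint8, red, green, blue), "fovy" (degrees; the focal length in pixels is half the picture's height over the tangent of half this angle, whatever the lens; pixels are square), "cx", "cy" (the principal point, pixels), "distortion" ([k1, k2, p1, p2, k3] as OpenCV has them; the pictures are not rectified), "R" (3x3) and "t" (3): a world point X has camera coordinates R X + t. Camera axes: x right, y down, z forward; pixel columns grow to the right and rows downward; lengths in m; the calibration is good to about 2 mm. A picture is of the moment at which its call begins. There is no depth.
- robot.hand_in(): hands the job in; it is judged then, once.
Trained networks look in a picture, given as the dict that the camera call returned (one of the last four; its "shot" number tells which), for a name from the list of things; names that differ only in an ending like _2 or _b are one class to them, and where a whole thing is asked for, a point or a joint stands for the part that bears it (a point fixed in the world has none). Each returns a list of dicts, best first, with "p" (0 to 1); they miss things now and then, are a little off and sometimes report something else, mostly with a low value. They report only what shows in the picture. A call takes as long as a camera call.
- robot.boxes_of(picture, target): "xy" ([column, row] in pixels, amid what is visible of it).
- robot.cut_out(picture, target): "region" (420x560 bool, what is visible of it) and "xy" ([column, row] in pixels, amid what is visible of it).
The state is a dict: "time_s": time; "q": joint angles; "qvel": joint speeds; "tau": joint torques, N m; "position": TCP position; "ee_rot": TCP orientation; "contact_force": force on the tool from outside, world axes, zero at the start; "torque": the same for the moment, N m; "opening": opening from 0.0 (shut) to 1.0 (fully open); "grip_force": force on a finger pad.
Only numpy, scipy, OpenCV 4.12 (cv2) and the standard library are available. Lean on these libraries where they do the work, as an engineer would, in place of code of your own. Each camera call takes 0.05 s, during which the arm holds its last target. There are 200 camera calls.

### The job

Check the water photometer: take the pink sealed standard from the tray, holding it only by its white frosted sides and never by its clear faces, and set it in the photometer's cell holder with its clear faces looking along the light path that the white arrows mark. It is glass and the holder grips it with a spring, so feel it in and press it gently (never harder than 25 N) until it is fully home on the bottom, let go, and then close the black light lid over it. Leave the other standards, the mug and the stapler where they are.

Things in the scene. Friction and masses are not known exactly. Their poses are not given: they have to be found in the camera images.
- pink_mid (a point): The pink sealed standard: upright square glass cell 24 x 24 mm, 58 mm tall with its cap, about 65 g. The point is its centre, 29 mm above its underside, z up. x is normal to the two clear pink faces, y to the two white frosted faces. Half a turn makes no difference. It stands free, at any yaw, in one of the tray's three compartments, its underside 3 mm above the table.
- pink: The same pink standard, origin at the centre of its underside, same axes. Glass from 0 to 42 mm up, frosted faces at y = +-12 mm, clear faces at x = +-12 mm; round black cap, 22 mm across, from 44 to 58 mm up, with a pink dot on top.
- pink_windows: The two clear faces of the pink standard, at x = +-12 mm, each 23 mm wide and 42 mm tall. Fingers must not touch them. Origin and axes as pink.
- well (a point): Nominal centre of the cell holder's mouth, level with its rim and the photometer's flat top, 54 mm above the table. x: light path (white arrows, away from keypad, towards the lid's hinge), z up. The holder, a blue 40 mm square insert with a flat rim, is set to the beam by hand in its 48 mm bay and locked: the real pocket lies up to 2.8 mm off in x and in y, up to 0.02 rad turned, and does not shift when pushed.
- pocket_floor (a point): Nominal centre of the pocket's floor, 34 mm below well. The pocket is 26 x 26 mm, walls 7 mm thick, with sharp edges and no lead-in: a cell more than about 1 mm off lands on the flat rim and must be felt for. Fully home, the cell's underside rests here, its centre 5 mm below the rim and its cap's top 24 mm above it.
- spring (a point): Nose of the steel spring leaf on the pocket's +y wall, 29 mm below the rim and 3.7 mm out of the wall (nominal place). The leaf slopes in from about 18 mm below the rim. The cell slides freely down to it and then stops with its underside some 19 to 28 mm below the rim; the last millimetres need a push of some 4 to 17 N past the nose, then the leaf grips it with 3 to 4 N.
- lid (a joint): The black light lid, rad: 0 closed, 1.95 fully open; starts at 1.6 to 1.9. A stiff hinge holds it where it is left (1 to 2 N at the lip moves it). A cover 84 mm long, 72 mm wide, 33 mm high (30 mm free inside), open below; its flat top runs on as a 16 mm lip in front. To close it, push its outer face near the lip over towards the keypad and down.
- lid_hinge (a point): Hinge line of the lid, along the photometer's y, 47 mm from well in +x and 0.5 mm above the photometer's top. Axes turn with the lid; closed, they are those of well.
- lid_lip (a point): Middle of the lip on the lid's outer (upper) face, blue strip 10 x 50 mm: at x -93 mm, z +33 mm from the hinge in the lid's own axes. z points out of the outer face. With the lid open it stands 130 to 147 mm above the table.
- photometer: The grey photometer, fixed: 220 mm long (x), 110 mm wide, flat top 54 mm high over its rear half, lower keypad and display towards the robot. Origin under its centre at table height; well is at x = +45 mm.
- tray: Grey tray, fixed: 216 x 74 mm, walls 12 mm high and 3 mm thick, floor 3 mm thick, three compartments in a row along its x, 71 mm apart. Origin under its centre.
- yellow_mid (a point): Bystander: another sealed standard of the same make and size (24 x 24 x 58 mm) filled yellow, standing in another compartment of the tray; the point is its centre, half-way up. Leave it where it is.
- green_mid (a point): Bystander: another sealed standard of the same make and size (24 x 24 x 58 mm) filled green, standing in another compartment of the tray; the point is its centre, half-way up. Leave it where it is.
- mug_mid (a point): Bystander: blue mug, 80 mm across and 95 mm tall, handle at its +y; the point is its centre, half-way up.
- stapler_mid (a point): Bystander: pink and black stapler lying behind the photometer, 135 mm long (its x), 34 mm wide, 43 mm tall; the point is 20 mm above the table at its middle.

How it is judged:
By the outcome, as a careful person would: the job done as asked, in the order asked, and still so for the second after the job is handed in, with the robot touching nothing.
It also fails if it takes over 67 s, if anything falls off the work surface, if the arm or the gripper's body presses on something with over 40 N, if the wrist force passes 120 N, or if a joint passes its speed limit or range.

## Working session

There is one attempt and no reset: what is moved stays moved. The work goes in short steps, Python scripts to look and compute and a tool call to move; the robot and the scene stay as the last step left them, time stands still between calls to the robot, and variables do not carry over. Pictures are saved under pics/ and viewed, at most 12 in all, crops included, and the job is handed in when it is done.

Besides the shell and the picture viewer there is one more tool, called after ">>>" as name(argument=value, ...) on one line, values as JSON. drive_tool: Moves the arm, as the interface text tells. Scaled input: -1 to 1 covers 0.4 m each way for a shift and 0.5 rad each way for a turn. Its arguments: {"type":"object","properties":{"linear":{"type":"array"},"dr":{"type":"array"},"fingers":{"type":"array"}},"required":["linear","dr","fingers"]}

```bash
mkdir -p pics; cat > h.py <<'E'
import numpy as np, cv2
from station import robot
def K(p):
    f=210/np.tan(np.radians(p["fovy"])/2); return np.array([[f,0,p["cx"]],[0,f,p["cy"]],[0,0,1.]])
def ray(p,xy):
    u=cv2.undistortPoints(np.array([[xy]],float),K(p),np.array(p["distortion"],float))[0,0]
    R=np.array(p["R"]);t=np.array(p["t"]); return -R.T@t, R.T@np.array([u[0],u[1],1])
def at_z(p,xy,z):
    o,d=ray(p,xy); return o+d*(z-o[2])/d[2]
def proj(p,X):
    r,_=cv2.Rodrigues(np.array(p["R"],float))
    return cv2.projectPoints(np.array(X,float).reshape(-1,1,3),r,np.array(p["t"],float),K(p),np.array(p["distortion"],float))[0][:,0]
def tri(a,xa,b,xb):
    o1,d1=ray(a,xa);o2,d2=ray(b,xb)
    s=np.linalg.lstsq(np.c_[d1,-d2],o2-o1,rcond=None)[0]
    return (o1+d1*s[0]+o2+d2*s[1])/2, np.linalg.norm(o1+d1*s[0]-o2-d2*s[1])
def save(p,n,box=None,s=1):
    im=p["color"][:,:,::-1]
    if box: im=im[box[1]:box[3],box[0]:box[2]]
    cv2.imwrite("pics/"+n,cv2.resize(im,None,fx=s,fy=s,interpolation=cv2.INTER_CUBIC))
E
python3 - <<'E'
from h import *
np.set_printoptions(precision=4,suppress=True)
a=robot.capture("scene");b=robot.capture("top")
im=np.hstack([a["color"],b["color"]])
save(a,"s0.png",s=1.4);save(b,"t0.png",s=1.4)
for n in ["pink_mid","pink","yellow_mid","green_mid","well","lid_lip","lid_hinge","mug_mid","stapler_mid","photometer","tray"]:
    A=robot.boxes_of(a,n)[:2];B=robot.boxes_of(b,n)[:2]
    print(n,[(np.round(x["xy"]),round(x["p"],2)) for x in A],[(np.round(x["xy"]),round(x["p"],2)) for x in B], tri(a,A[0]["xy"],b,B[0]["xy"]) if A and B else "")
for p in (a,b): print(p["fovy"],-np.array(p["R"]).T@p["t"])
print(robot.get_obs())
E
```

```text
pink_mid [(array([136., 287.]), 0.74)] [(array([398., 230.]), 0.72)] (array([ 0.528 , -0.2491,  0.024 ]), np.float64(0.0010776610588268476))
pink [(array([134., 288.]), 0.71)] [(array([400., 227.]), 0.56)] (array([ 0.5356, -0.2543,  0.0316]), np.float64(0.0020829188822516077))
yellow_mid [(array([154., 312.]), 0.56), (array([143., 305.]), 0.52)] [(array([396., 200.]), 0.58)] (array([ 0.6061, -0.2517,  0.0261]), np.float64(0.002107019147843547))
green_mid [] [(array([398., 254.]), 0.65)] 
well [(array([251., 208.]), 0.7)] [(array([281., 250.]), 0.68)] (array([0.4835, 0.0518, 0.0346]), np.float64(0.005000048576130748))
lid_lip [(array([268., 206.]), 0.85)] [(array([290., 211.]), 0.87)] (array([0.5731, 0.0287, 0.1064]), np.float64(0.001574739607715927))
lid_hinge [(array([270., 211.]), 0.78)] [(array([289., 210.]), 0.94)] (array([0.5784, 0.0303, 0.0975]), np.float64(0.0016642275949427855))
mug_mid [(array([351., 165.]), 0.9)] [(array([174., 240.]), 0.77), (array([288., 212.]), 0.7)] (array([0.5152, 0.3244, 0.0506]), np.float64(0.001658601157634471))
stapler_mid [(array([284., 306.]), 0.
[... 238 characters left out ...]
1471))
tray [(array([144., 305.]), 0.87)] [(array([394., 237.]), 0.75)] (array([ 0.5195, -0.2479, -0.036 ]), np.float64(0.01428953350270589))
44.78079449506739 [ 1.1998 -0.4491  0.7343]
54.54795483337391 [0.4236 0.0497 1.0728]
{'time_s': 1.2, 'q': array([-1.2006,  0.3507,  1.6518, -0.    ,  1.1391, -0.0846]), 'qvel': array([ 0.0014, -0.0001,  0.0006,  0.0015, -0.    ,  0.0017]), 'tau': array([ -0.0029, -49.7258, -28.548 ,   0.0697,   0.0221,  -0.    ]), 'position': array([ 0.2416, -0.4941,  0.3027]), 'ee_rot': array([-3.0607, -0.7083,  0.    ]), 'contact_force': array([-0.1526,  0.3388, -0.2275]), 'torque': array([-0.0273,  0.0062,  0.0809]), 'grip_force': 0.0, 'opening': 0.9997785310326278}
```

View pictures.

View pics/s0.png

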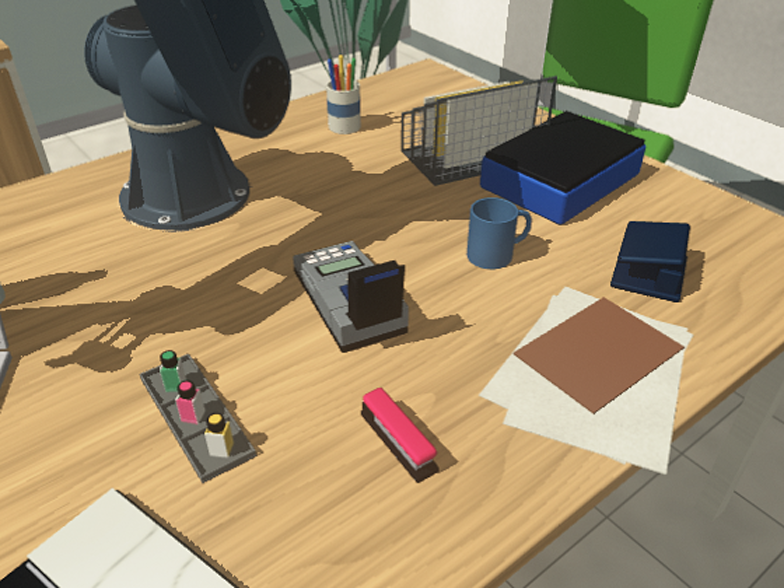

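View pics/t0.png

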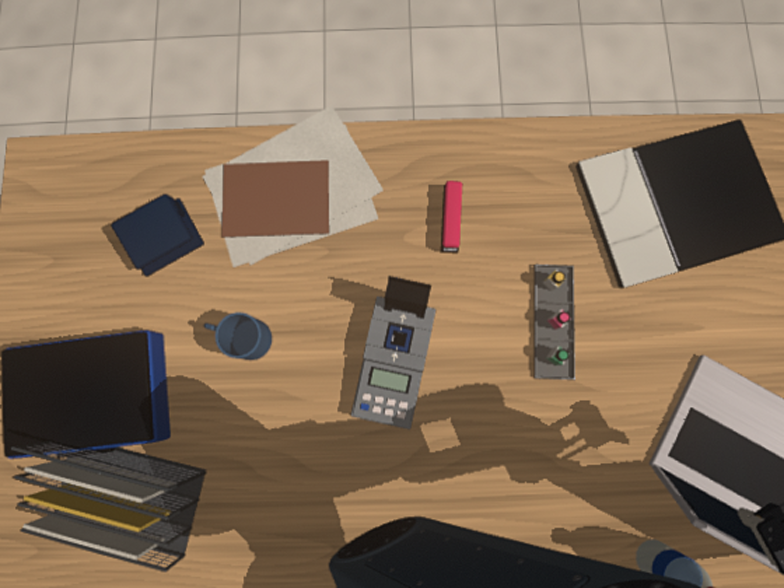

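```bash
python3 - <<'E'
from h import *
a=robot.capture("scene");b=robot.capture("top")
def cr(p,c,w,h,s):
    x,y=c; return cv2.resize(p["color"][y-h:y+h,x-w:x+w,::-1],None,fx=s,fy=s,interpolation=cv2.INTER_CUBIC)
A=cr(b,(282,245),40,60,5); B=cr(b,(398,228),20,30,10); C=cr(a,(135,288),20,30,10)
m=np.hstack([A,B[:600]])[:600]; cv2.imwrite("pics/c1.png",m)
cv2.imwrite("pics/c2.png",np.hstack([C,cr(a,(258,205),20,30,10)]))
np.savez("cal.npz",**{k+n:np.array(p[n]) for k,p in (("a",a),("b",b)) for n in ["fovy","cx","cy","distortion","R","t","color"]})
for n in ["pink","photometer","tray"]:
  for p,nm in ((a,'s'),(b,'t')):
    r=robot.cut_out(p,n)
    if r:
      reg=r[0]["region"].astype(np.uint8); pts=np.argwhere(reg)[:,::-1].astype(np.float32)
      print(n,nm,r[0]["p"],reg.sum(),cv2.minAreaRect(pts),cv2.boxPoints(cv2.minAreaRect(pts)).round(1).tolist())
E
```

```text
pink s 0.83 457 ((134.8529510498047, 286.9117736816406), (31.28709602355957, 17.705097198486328), 75.96376037597656) [[122.5, 273.8999938964844], [139.60000610351562, 269.6000061035156], [147.1999969482422, 299.8999938964844], [130.10000610351562, 304.20001220703125]]
pink t 0.44 160 ((399.00006103515625, 228.00003051757812), (11.31370735168457, 14.142135620117188), 45.0) [[390.0, 229.0], [400.0, 219.0], [408.0, 227.0], [398.0, 237.0]]
photometer s 0.72 4426 ((255.20001220703125, 208.0999755859375), (78.10824584960938, 75.57842254638672), 71.56504821777344) [[207.0, 183.0], [278.70001220703125, 159.10000610351562], [303.3999938964844, 233.1999969482422], [231.6999969482422, 257.1000061035156]]
tray s 0.65 2511 ((140.01458740234375, 296.30126953125), (92.64007568359375, 44.0055046081543), 58.172550201416016) [[96.9000015258789, 268.5], [134.3000030517578, 245.3000030517578], [183.10000610351562, 324.1000061035156], [145.6999969482422, 347.29998779296875]]
tray t 0.79 1831 ((395.5, 229.5), (81.0, 29.0), 90.0) [[381.0, 189.0], [410.0, 189.0], [410.0, 270.0], [381.0, 270.0]]
```

View pics/c1.png

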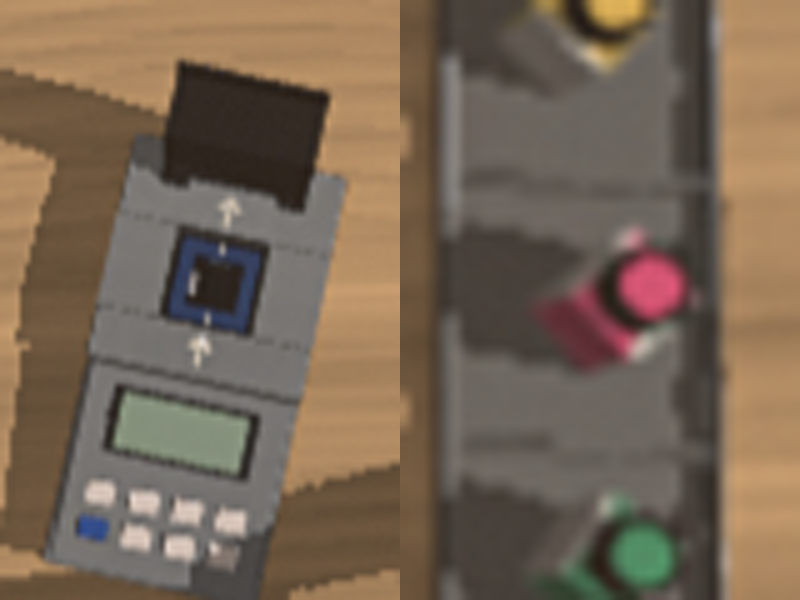

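View pics/c2.png

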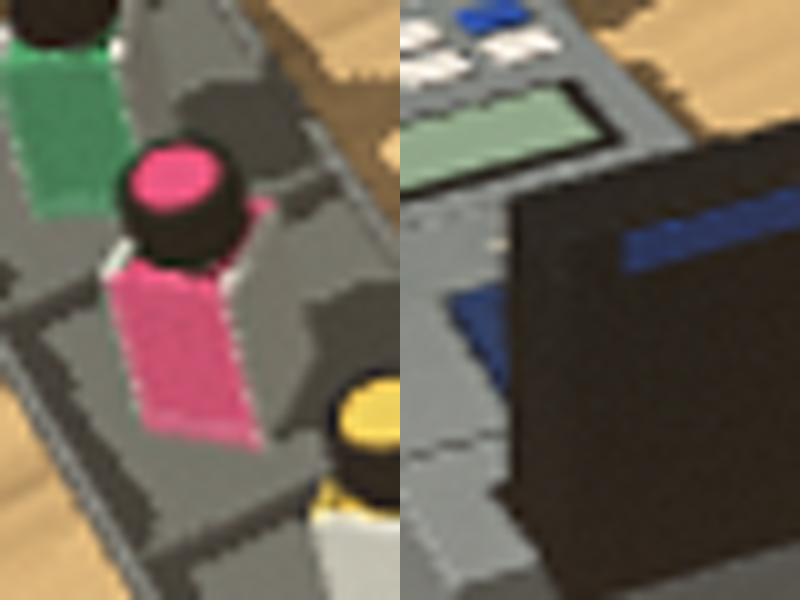

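```bash
cat >> h.py <<'E'
def load():
    z=np.load("cal.npz"); return [{n:z[k+n] for n in ["fovy","cx","cy","distortion","R","t","color"]} for k in "ab"]
E
python3 - <<'E'
from h import *
from scipy.optimize import least_squares
np.set_printoptions(precision=4,suppress=True)
a,b=load()
def C(o,pts,s=10): return [( (x+.5)/s-.5+o[0],(y+.5)/s-.5+o[1]) for x,y in pts]
sc=np.array(C((115,258),[(176,178),(148,430),(262,447),(108,275),(225,290)]))
tp=np.array(C((378,198),[(252,287),(137,312),(185,370)]))
L=np.array([[0,0,.058],[.012,-.012,0],[.012,.012,0],[.012,-.012,.042],[.012,.012,.042]])
Lt=np.array([[0,0,.058],[-.012,.012,0],[-.012,-.012,0]])
def W(v,L):
    c,s=np.cos(v[2]),np.sin(v[2]); return L@np.array([[c,s,0],[-s,c,0],[0,0,1]])+[v[0],v[1],.003]
def f(v): return np.r_[(proj(a,W(v,L))-sc).ravel(),(proj(b,W(v,Lt))-tp).ravel()]
for y0 in(-.5,-.9,-1.3):
    r=least_squares(f,[.53,-.25,y0]); print(r.x,np.degrees(r.x[2]),r.cost)
print(r.fun.reshape(-1,2))
# insert
hsv=cv2.cvtColor(b["color"],cv2.COLOR_RGB2HSV)
m=cv2.inRange(hsv,(105,80,40),(125,255,255)); m[:228]=0;m[255:]=0;m[:,:270]=0;m[:,300:]=0
p=np.argwhere(m)[:,::-1].astype(np.float32); rc=cv2.minAreaRect(p); print(len(p),rc,p.mean(0))
print("insert",at_z(b,rc[0],.054), at_z(b,C((242,185),[(215,282)],5)[0],.054))
for q in ([(200,350),(230,212)],[(133,140),(93,335)],[(345,180),(300,400)],[(90,358),(298,403)],[(120,387),(258,415)]):
    u,v=[at_z(b,x,.054)for x in C((242,185),q,5)]; d=v-u; print(u,v,np.degrees(np.arctan2(d[1],d[0])))
# lid blue strip in scene
hsv=cv2.cvtColor(a["color"],cv2.COLOR_RGB2HSV); m=cv2.inRange(hsv,(105,80,40),(125,255,255)); m[:180]=0;m[215:]=0;m[:,:265]=0;m[:,300:]=0
p=np.argwhere(m)[:,::-1].astype(np.float32); print(len(p),cv2.minAreaRect(p),p.mean(0)); cs=p.mean(0)
print("lip in top crop pts z .14:",[at_z(b,x,.14) for x in C((242,185),[(182,62),(328,97)],5)])
for z in (.13,.14,.147): print(at_z(a,cs,z))
E
```

```text
[ 0.533  -0.2525 -0.9   ] -51.563666586651095 1.6885133035648998
[ 0.533  -0.2525 -0.9   ] -51.56369570105144 1.688513303571434
[ 0.533  -0.2525 -0.9   ] -51.56369128258325 1.6885133035657978
[[ 0.2547 -0.0105]
 [-0.1938 -0.088 ]
 [ 0.3764  0.426 ]
 [-0.4271  0.03  ]
 [ 0.1741  0.7434]
 [ 0.1944  0.3064]
 [-1.007  -0.1668]
 [ 0.3165  0.9507]]
125 ((284.39410400390625, 241.47647094726562), (15.727459907531738, 15.510529518127441), 12.528807640075684) [284.336 241.504]
insert [0.5053 0.0452 0.054 ] [0.5064 0.0447 0.054 ]
[0.4728 0.0532 0.054 ] [0.5414 0.0361 0.054 ] -13.978560566646092
[0.5795 0.084  0.054 ] [0.4818 0.1063 0.054 ] 167.15633402978264
[ 0.5559 -0.0224  0.054 ] [0.4467 0.0043 0.054 ] 166.26875561565197
[0.4704 0.108  0.054 ] [0.4453 0.0054 0.054 ] -103.75217356203586
[0.4556 0.0934 0.054 ] [0.4399 0.0254 0.054 ] -102.99369391941264
74 ((274.4622497558594, 195.86793518066406), (3.5713741779327393, 20.46672248840332), 74.05460357666016) [274.2162 195.946 ]
lip in top crop pts z .14: [array([0.6024, 0.0574, 0.14  ]), array([ 0.5838, -0.01  ,  0.14  ])]
[0.5775 0.0394 0.13  ]
[0.5878 0.0314 0.14  ]
[0.595  0.0257 0.147 ]
```

```bash
cat >> h.py <<'E'
from scipy.spatial.transform import Rotation as Ro
def go(x,y,z,yaw):
    """yaw: desired world angle of tool y, deg, tool down"""
    o=robot.get_obs(); R=Ro.from_rotvec(o["ee_rot"]); t=np.radians(yaw)
    ty=np.array([np.cos(t),np.sin(t),0]); tz=np.array([0,0,-1.]); tx=np.cross(ty,tz)
    T=Ro.from_matrix(np.c_[tx,ty,tz])
    print("t",round(o["time_s"],2),"pos",o["position"].round(4),"yawY",np.degrees(np.arctan2(*R.as_matrix()[1::-1,1])).round(2),"F",o["contact_force"].round(1))
    print(" linear",(R.inv().apply(np.array([x,y,z])-o["position"])/.4).round(4),"dr",((R.inv()*T).as_rotvec()/.5).round(4))
E
python3 -c "
from h import *
go(.533,-.2525,.25,-141.6)"
```

```text
t 1.6 pos [ 0.2416 -0.4941  0.3027] yawY -63.94 F [-0.1  0.4 -0.1]
 linear [ 0.9197 -0.2225  0.1318] dr [-0.     -0.      2.7108]
```

>>> drive_tool(linear=[[0.92,-0.2225,0.13],[0.92,-0.2225,0.13],[0.92,-0.2225,0.13],[0.92,-0.2225,0.13],[0.92,-0.2225,0.13],[0.92,-0.2225,0.13],[0.92,-0.2225,0.13],[0.92,-0.2225,0.13],[0.92,-0.2225,0.13],[0.92,-0.2225,0.13]], dr=[[0,0,1],[0,0,1],[0,0,1],[0,0,1],[0,0,1],[0,0,1],[0,0,1],[0,0,1],[0,0,1],[0,0,1]], fingers=[0.1,0.1,0.1,0.1,0.1,0.1,0.1,0.1,0.1,0.1])

```text
time_s: 2.85
position: [0.5323, -0.2536, 0.2511]
ee_rot: [3.14, -0.074, 0.0]
contact_force: [0.4, -0.4, -0.4]
opening: 0.552
grip_force: 0.0
```

>>> drive_tool(linear=[[0,0,0],[0,0,0],[0,0,0],[0,0,0],[0,0,0],[0,0,0],[0,0,0],[0,0,0],[0,0,0],[0,0,0]], dr=[[0,0,0.9],[0,0,0.9],[0,0,0.9],[0,0,0.9],[0,0,0.9],[0,0,0.9],[0,0,0.9],[0,0,0.9],[0,0,0.9],[0,0,0.9]], fingers=[0.1,0.1,0.1,0.1,0.1,0.1,0.1,0.1,0.1,0.1])

```text
time_s: 4.1
position: [0.5331, -0.2524, 0.2507]
ee_rot: [3.046, -0.77, 0.0]
contact_force: [0.2, 0.1, -0.0]
opening: 0.551
grip_force: 0.0
```

```bash
python3 -c "
from h import *
go(.533,-.2525,.20,-141.6); print(robot.get_obs()['opening'])"
```

```text
t 4.1 pos [ 0.5331 -0.2524  0.2507] yawY -118.37 F [ 0.2  0.1 -0. ]
 linear [-0.0002  0.0003  0.1268] dr [ 1.00e-04 -0.00e+00  8.11e-01]
0.5505785446308615
```

Turn the rest, descend to above the cap region.

>>> drive_tool(linear=[[0,0,0.127],[0,0,0.127],[0,0,0.127],[0,0,0.127],[0,0,0.127],[0,0,0.127],[0,0,0.127],[0,0,0.127],[0,0,0.127],[0,0,0.127]], dr=[[0,0,0.81],[0,0,0.81],[0,0,0.81],[0,0,0.81],[0,0,0.81],[0,0,0.81],[0,0,0.81],[0,0,0.81],[0,0,0.81],[0,0,0.81]], fingers=[0.1,0.1,0.1,0.1,0.1,0.1,0.1,0.1,0.1,0.1])

```text
time_s: 5.35
position: [0.5331, -0.2525, 0.1999]
ee_rot: [-2.829, 1.367, 0.0]
contact_force: [0.0, -0.7, 0.1]
opening: 0.551
grip_force: 0.0
```

```bash
python3 - <<'E'
from h import *
go(.533,-.2525,.117,-141.6)
a=robot.capture("scene"); o=robot.get_obs()
save(a,"s1.png",(85,210,205,320),5)
R=Ro.from_rotvec(o["ee_rot"]).as_matrix(); 
for y in(-.032,.032): print(proj(a,o["position"]+R@[0,y,.084]).round(1))
E
```

```text
t 5.35 pos [ 0.5331 -0.2525  0.1999] yawY -141.58 F [ 0.  -0.7  0.1]
 linear [-1.000e-04  3.000e-04  2.073e-01] dr [-0.      0.0001  0.0007]
[[143.9 256.3]]
[[109.8 250.6]]
```

View pics/s1.png

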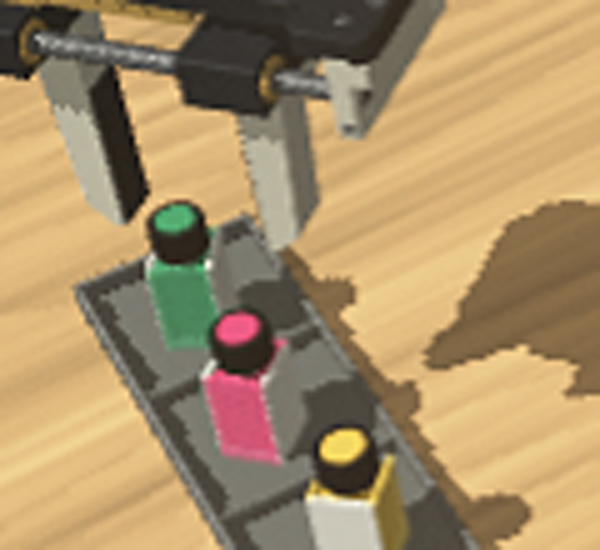

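>>> drive_tool(linear=[[0,0,0.1],[0,0,0.18],[0,0,0.207],[0,0,0.207],[0,0,0.207],[0,0,0.207],[0,0,0.207],[0,0,0.207],[0,0,0.207],[0,0,0.207]], dr=[[0,0,0],[0,0,0],[0,0,0],[0,0,0],[0,0,0],[0,0,0],[0,0,0],[0,0,0],[0,0,0],[0,0,0]], fingers=[0.1,0.1,0.1,0.1,0.1,-1,-1,-1,-1,-1])

```text
time_s: 6.65
position: [0.5332, -0.2525, 0.1173]
ee_rot: [2.829, -1.367, 0.0]
contact_force: [0.4, 0.4, 3.1]
opening: 0.256
grip_force: 30.0
```

```bash
python3 -c "
from h import *
go(.533,-.2525,.117,-141.6); o=robot.get_obs();print(o['opening'],o['grip_force'],o['torque'])"
```

```text
t 6.65 pos [ 0.5332 -0.2525  0.1173] yawY -141.58 F [0.4 0.4 3.1]
 linear [-0.0003  0.0003  0.0008] dr [-0.0002 -0.0005  0.0007]
0.25618609718696106 29.979345202445984 [0.0912916  0.09141602 0.0091116 ]
```

>>> drive_tool(linear=[[0,0,-0.05],[0,0,-0.2],[0,0,-0.36],[0,0,-0.36],[0,0,-0.36],[0,0,-0.36],[0,0,-0.36],[0,0,-0.36],[0,0,-0.36],[0,0,-0.36]], dr=[[0,0,0],[0,0,0],[0,0,-0.2],[0,0,-0.6],[0,0,-0.8],[0,0,-0.8],[0,0,-0.8],[0,0,-0.8],[0,0,-0.8],[0,0,-0.8]], fingers=[-1,-1,-1,-1,-1,-1,-1,-1,-1,-1])

```text
time_s: 7.9
position: [0.5331, -0.2525, 0.2611]
ee_rot: [-3.044, 0.778, 0.0]
contact_force: [0.2, 0.0, -1.5]
opening: 0.257
grip_force: 30.0
```

```bash
python3 -c "
from h import *
go(.5055,.045,.22,-103.4); o=robot.get_obs();print(o['opening'],o['grip_force'])"
```

```text
t 7.9 pos [ 0.5331 -0.2525  0.2611] yawY -118.68 F [ 0.2  0.  -1.5]
 linear [-0.4174 -0.6193  0.1028] dr [-1.000e-04  3.000e-04 -5.334e-01]
0.2572177190944566 29.97674971818924
```

>>> drive_tool(linear=[[-0.05,-0.07,0],[-0.14,-0.2,0],[-0.22,-0.33,0],[-0.31,-0.46,0],[-0.417,-0.619,0],[-0.417,-0.619,0.05],[-0.417,-0.619,0.103],[-0.417,-0.619,0.103],[-0.417,-0.619,0.103],[-0.417,-0.619,0.103]], dr=[[0,0,-0.1],[0,0,-0.2],[0,0,-0.3],[0,0,-0.4],[0,0,-0.533],[0,0,-0.533],[0,0,-0.533],[0,0,-0.533],[0,0,-0.533],[0,0,-0.533]], fingers=[-1,-1,-1,-1,-1,-1,-1,-1,-1,-1])

```text
time_s: 9.15
position: [0.5059, 0.0445, 0.2208]
ee_rot: [-3.12, 0.367, -0.002]
contact_force: [-0.4, -0.5, -0.1]
opening: 0.258
grip_force: 30.0
```

```bash
python3 - <<'E'
from h import *
go(.5055,.045,.178,-103.4)
a=robot.capture("scene"); b=robot.capture("top")
A=cv2.resize(a["color"][140:270,205:325,::-1],None,fx=3.3,fy=3.3,interpolation=cv2.INTER_CUBIC)
B=cv2.resize(b["color"][180:310,225:345,::-1],None,fx=3.3,fy=3.3,interpolation=cv2.INTER_CUBIC)
cv2.imwrite("pics/w1.png",np.hstack([A,B]))
E
```

```text
t 9.15 pos [0.5059 0.0445 0.2208] yawY -103.42 F [-0.4 -0.5 -0.1]
 linear [-0.0014 -0.0009  0.1069] dr [-0.0006 -0.0027 -0.0008]
```

View pics/w1.png

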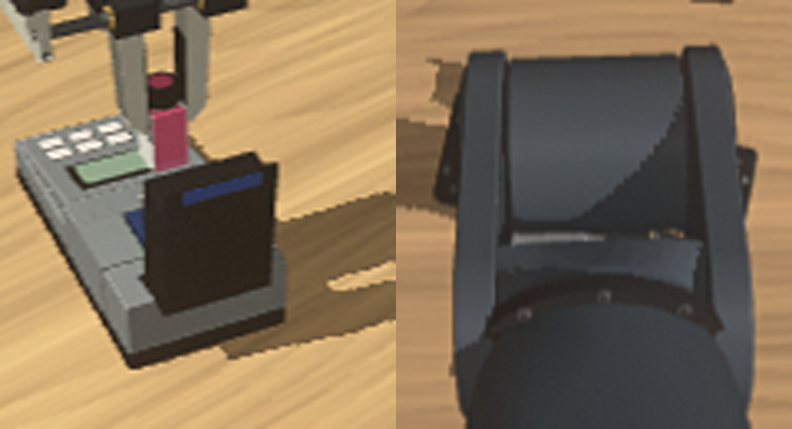

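>>> drive_tool(linear=[[-0.001,-0.001,0.06],[-0.001,-0.001,0.11],[-0.001,-0.001,0.124],[-0.001,-0.001,0.1265],[-0.001,-0.001,0.129],[-0.001,-0.001,0.1305],[-0.001,-0.001,0.132],[-0.001,-0.001,0.133],[-0.001,-0.001,0.133],[-0.001,-0.001,0.133]], dr=[[0,0,0],[0,0,0],[0,0,0],[0,0,0],[0,0,0],[0,0,0],[0,0,0],[0,0,0],[0,0,0],[0,0,0]], fingers=[-1,-1,-1,-1,-1,-1,-1,-1,-1,-1])

```text
time_s: 10.5
position: [0.5052, 0.0453, 0.1668]
ee_rot: [-3.12, 0.366, -0.0]
contact_force: [0.6, 0.4, -1.0]
opening: 0.252
grip_force: 30.0
```

```bash
python3 - <<'E'
from h import *
go(.5055,.045,.166,-103.4); print(robot.get_obs()["torque"])
E
```

```text
t 10.5 pos [0.5052 0.0453 0.1668] yawY -103.39 F [ 0.6  0.4 -1. ]
 linear [0.0009 0.0006 0.0019] dr [-0.0001 -0.      0.0004]
[0.12795304 0.02176768 0.01538241]
```

>>> drive_tool(linear=[[0,0,0.001],[0,0,0.002],[0,0,0.003],[0,0,0.004],[0,0,0.005],[0,0,0.006],[0,0,0.007],[0,0,0.0075],[0,0,0.0075],[0,0,0.0075]], dr=[[0,0,0],[0,0,0],[0,0,0],[0,0,0],[0,0,0],[0,0,0],[0,0,0],[0,0,0],[0,0,0],[0,0,0]], fingers=[-1,-1,-1,-1,-1,-1,-1,-1,-1,-1])

```text
time_s: 11.75
position: [0.5052, 0.0453, 0.1638]
ee_rot: [-3.12, 0.366, -0.0]
contact_force: [-0.2, 0.4, -1.1]
opening: 0.255
grip_force: 30.0
```

>>> drive_tool(linear=[[0,0,0.0015],[0,0,0.003],[0,0,0.0045],[0,0,0.006],[0,0,0.0075],[0,0,0.009],[0,0,0.0105],[0,0,0.012],[0,0,0.0135],[0,0,0.015]], dr=[[0,0,0],[0,0,0],[0,0,0],[0,0,0],[0,0,0],[0,0,0],[0,0,0],[0,0,0],[0,0,0],[0,0,0]], fingers=[-1,-1,-1,-1,-1,-1,-1,-1,-1,-1])

```text
time_s: 13.0
position: [0.5052, 0.0453, 0.1577]
ee_rot: [-3.12, 0.366, 0.0]
contact_force: [0.2, -0.1, -0.5]
opening: 0.256
grip_force: 30.0
```

```bash
python3 - <<'E'
from h import *
go(.5055,.045,.166,-103.4)
a=robot.capture("scene")
save(a,"w2.png",(215,150,305,225),8)
print(proj(a,np.array([[.5052,.0453,.054],[.5052,.0453,.102]])))
E
```

```text
t 13.0 pos [0.5052 0.0453 0.1577] yawY -103.39 F [ 0.2 -0.1 -0.5]
 linear [ 0.0009  0.0005 -0.0207] dr [-0.      0.      0.0004]
[[255.51925806 207.08444339]
 [254.92235979 189.02410685]]
```

View pics/w2.png

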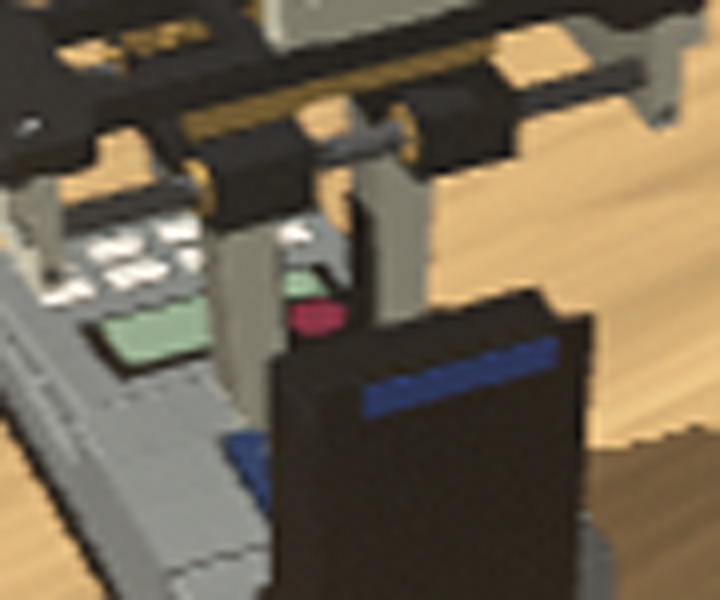

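>>> drive_tool(linear=[[0,0,0.002],[0,0,0.004],[0,0,0.006],[0,0,0.008],[0,0,0.01],[0,0,0.012],[0,0,0.014],[0,0,0.016],[0,0,0.018],[0,0,0.019]], dr=[[0,0,0],[0,0,0],[0,0,0],[0,0,0],[0,0,0],[0,0,0],[0,0,0],[0,0,0],[0,0,0],[0,0,0]], fingers=[-1,-1,-1,-1,-1,-1,-1,-1,-1,-1])

```text
time_s: 14.3
position: [0.5052, 0.0453, 0.1501]
ee_rot: [-3.12, 0.366, 0.0]
contact_force: [0.4, 0.1, -1.0]
opening: 0.25
grip_force: 30.0
```

>>> drive_tool(linear=[[0,0,0.001],[0,0,0.002],[0,0,0.003],[0,0,0.004],[0,0,0.005],[0,0,0.006],[0,0,0.007],[0,0,0.008],[0,0,0.008],[0,0,0.008]], dr=[[0,0,0],[0,0,0],[0,0,0],[0,0,0],[0,0,0],[0,0,0],[0,0,0],[0,0,0],[0,0,0],[0,0,0]], fingers=[-1,-1,-1,-1,-1,-1,-1,-1,-1,-1])

```text
time_s: 15.55
position: [0.5052, 0.0453, 0.1469]
ee_rot: [3.12, -0.366, 0.0]
contact_force: [0.1, 0.6, -0.9]
opening: 0.254
grip_force: 30.0
```

>>> drive_tool(linear=[[0,0,0.001],[0,0,0.002],[0,0,0.003],[0,0,0.004],[0,0,0.005],[0,0,0.006],[0,0,0.006],[0,0,0.006],[0,0,0.006],[0,0,0.006]], dr=[[0,0,0],[0,0,0],[0,0,0],[0,0,0],[0,0,0],[0,0,0],[0,0,0],[0,0,0],[0,0,0],[0,0,0]], fingers=[-1,-1,-1,-1,-1,-1,-1,-1,-1,-1])

```text
time_s: 16.8
position: [0.5052, 0.0453, 0.1446]
ee_rot: [3.12, -0.366, 0.0]
contact_force: [-0.4, -2.4, 0.5]
opening: 0.255
grip_force: 30.0
```

>>> drive_tool(linear=[[0,0,0.001],[0,0,0.002],[0,0,0.003],[0,0,0.004],[0,0,0.004],[0,0,0.004],[0,0,0.004],[0,0,0.004],[0,0,0.004],[0,0,0.004]], dr=[[0,0,0],[0,0,0],[0,0,0],[0,0,0],[0,0,0],[0,0,0],[0,0,0],[0,0,0],[0,0,0],[0,0,0]], fingers=[-1,-1,-1,-1,-1,-1,-1,-1,-1,-1])

```text
time_s: 18.05
position: [0.5052, 0.0453, 0.1429]
ee_rot: [-3.12, 0.366, -0.0]
contact_force: [-0.0, -2.5, 1.2]
opening: 0.254
grip_force: 30.0
```

>>> drive_tool(linear=[[0,0,0.001],[0,0,0.002],[0,0,0.003],[0,0,0.003],[0,0,0.003],[0,0,0.003],[0,0,0.003],[0,0,0.003],[0,0,0.003],[0,0,0.003]], dr=[[0,0,0],[0,0,0],[0,0,0],[0,0,0],[0,0,0],[0,0,0],[0,0,0],[0,0,0],[0,0,0],[0,0,0]], fingers=[-1,-1,-1,-1,-1,-1,-1,-1,-1,-1])

```text
time_s: 19.3
position: [0.5052, 0.0453, 0.1417]
ee_rot: [3.12, -0.366, -0.0]
contact_force: [-0.7, -3.2, 1.9]
opening: 0.256
grip_force: 30.0
```

>>> drive_tool(linear=[[0,0,0.001],[0,0,0.002],[0,0,0.003],[0,0,0.004],[0,0,0.004],[0,0,0.004],[0,0,0.004],[0,0,0.004],[0,0,0.004],[0,0,0.004]], dr=[[0,0,0],[0,0,0],[0,0,0],[0,0,0],[0,0,0],[0,0,0],[0,0,0],[0,0,0],[0,0,0],[0,0,0]], fingers=[-1,-1,-1,-1,-1,-1,-1,-1,-1,-1])

```text
time_s: 20.55
position: [0.5053, 0.0453, 0.1402]
ee_rot: [-3.12, 0.366, -0.0]
contact_force: [-1.0, -3.4, 4.7]
opening: 0.255
grip_force: 30.0
```

>>> drive_tool(linear=[[0,0,0],[0,0,0],[0,0,0],[0,0,0],[0,0,-0.05],[0,0,-0.12],[0,0,-0.12],[0,0,-0.12],[0,0,-0.12],[0,0,-0.12]], dr=[[0,0,0],[0,0,0],[0,0,0],[0,0,0],[0,0,0],[0,0,0],[0,0,0],[0,0,0],[0,0,0],[0,0,0]], fingers=[0,0,0,0,0,0,-1,-1,-1,-1])

```text
time_s: 21.8
position: [0.505, 0.0453, 0.1875]
ee_rot: [3.12, -0.366, -0.002]
contact_force: [0.1, 0.4, 0.1]
opening: 0.12
grip_force: 0.0
```

```bash
python3 - <<'E'
from h import *
go(.5052,.0453,.170,-103.4); print(robot.get_obs()["opening"])
a=robot.capture("scene")
save(a,"w3.png",(215,150,305,225),8)
print(proj(a,np.array([[.5052,.0453,.084]])))
hsv=cv2.cvtColor(a["color"],cv2.COLOR_RGB2HSV);m=cv2.inRange(hsv,(165,120,80),(180,255,255));m[:170]=0;m[215:]=0;m[:,:230]=0;m[:,280:]=0
p=np.argwhere(m);print(len(p),p.mean(0)[::-1] if len(p) else '')
E
```

```text
t 21.8 pos [0.505  0.0453 0.1875] yawY -103.39 F [0.1 0.4 0.1]
 linear [ 0.0005 -0.0002  0.0438] dr [0.0005 0.0021 0.0004]
0.12014152211162586
[[255.15037094 195.91835846]]
0
```

View pics/w3.png

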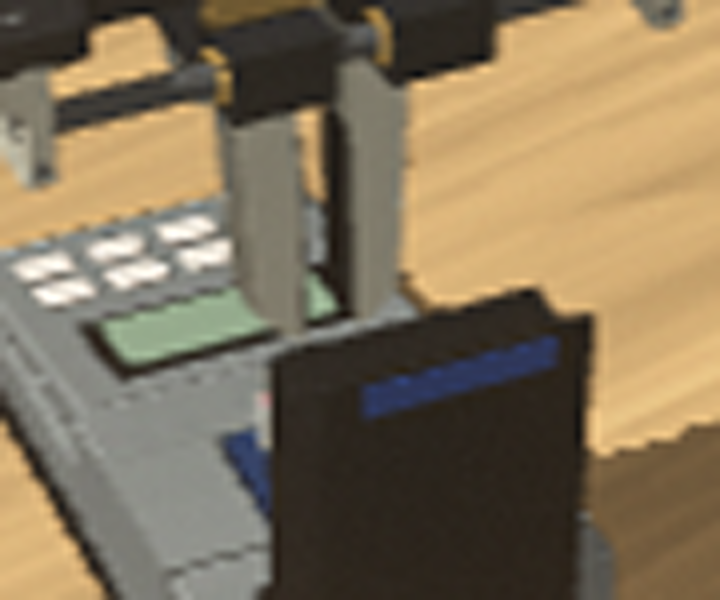

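>>> drive_tool(linear=[[0,0,0],[0,0,0],[0,0,0.02],[0,0,0.035],[0,0,0.042],[0,0,0.045],[0,0,0.047],[0,0,0.049],[0,0,0.05],[0,0,0.05]], dr=[[0,0,0],[0,0,0],[0,0,0],[0,0,0],[0,0,0],[0,0,0],[0,0,0],[0,0,0],[0,0,0],[0,0,0]], fingers=[-1,-1,-1,-1,-1,-1,-1,-1,-1,-1])

```text
time_s: 23.1
position: [0.5053, 0.0453, 0.1683]
ee_rot: [-3.12, 0.366, -0.001]
contact_force: [-0.2, -0.8, 1.9]
opening: 0.002
grip_force: 1.1
```

>>> drive_tool(linear=[[0,0,0.001],[0,0,0.002],[0,0,0.003],[0,0,0.004],[0,0,0.004],[0,0,0.004],[0,0,0.004],[0,0,0.004],[0,0,0.004],[0,0,0.004]], dr=[[0,0,0],[0,0,0],[0,0,0],[0,0,0],[0,0,0],[0,0,0],[0,0,0],[0,0,0],[0,0,0],[0,0,0]], fingers=[-1,-1,-1,-1,-1,-1,-1,-1,-1,-1])

```text
time_s: 24.35
position: [0.5052, 0.0453, 0.1666]
ee_rot: [-3.12, 0.366, -0.0]
contact_force: [-0.2, -0.1, 0.0]
opening: 0.002
grip_force: 0.0
```

>>> drive_tool(linear=[[0,0,0.001],[0,0,0.002],[0,0,0.003],[0,0,0.004],[0,0,0.005],[0,0,0.006],[0,0,0.006],[0,0,0.006],[0,0,0.006],[0,0,0.006]], dr=[[0,0,0],[0,0,0],[0,0,0],[0,0,0],[0,0,0],[0,0,0],[0,0,0],[0,0,0],[0,0,0],[0,0,0]], fingers=[-1,-1,-1,-1,-1,-1,-1,-1,-1,-1])

```text
time_s: 25.6
position: [0.5052, 0.0453, 0.1641]
ee_rot: [3.12, -0.366, -0.0]
contact_force: [0.8, -0.6, -0.6]
opening: 0.008
grip_force: 0.0
```

>>> drive_tool(linear=[[0,0,0.001],[0,0,0.002],[0,0,0.003],[0,0,0.004],[0,0,0.005],[0,0,0.005],[0,0,0.005],[0,0,0.005],[0,0,0.005],[0,0,0.005]], dr=[[0,0,0],[0,0,0],[0,0,0],[0,0,0],[0,0,0],[0,0,0],[0,0,0],[0,0,0],[0,0,0],[0,0,0]], fingers=[-1,-1,-1,-1,-1,-1,-1,-1,-1,-1])

```text
time_s: 26.85
position: [0.5053, 0.0453, 0.1623]
ee_rot: [-3.12, 0.366, -0.0]
contact_force: [-0.5, -0.6, 5.8]
opening: 0.009
grip_force: 2.6
```

>>> drive_tool(linear=[[0,0,0.0005],[0,0,0.001],[0,0,0.001],[0,0,0.001],[0,0,0.001],[0,0,0.001],[0,0,0.001],[0,0,0.001],[0,0,0.001],[0,0,0.001]], dr=[[0,0,0],[0,0,0],[0,0,0],[0,0,0],[0,0,0],[0,0,0],[0,0,0],[0,0,0],[0,0,0],[0,0,0]], fingers=[-1,-1,-1,-1,-1,-1,-1,-1,-1,-1])

```text
time_s: 28.1
position: [0.5056, 0.0453, 0.1622]
ee_rot: [-3.12, 0.366, -0.002]
contact_force: [0.2, 0.8, 8.0]
opening: 0.004
grip_force: 4.2
```

>>> drive_tool(linear=[[0,0,0.0005],[0,0,0.001],[0,0,0.0015],[0,0,0.0015],[0,0,0.0015],[0,0,0.0015],[0,0,0.0015],[0,0,0.0015],[0,0,0.0015],[0,0,0.0015]], dr=[[0,0,0],[0,0,0],[0,0,0],[0,0,0],[0,0,0],[0,0,0],[0,0,0],[0,0,0],[0,0,0],[0,0,0]], fingers=[-1,-1,-1,-1,-1,-1,-1,-1,-1,-1])

```text
time_s: 29.35
position: [0.5059, 0.0453, 0.1621]
ee_rot: [-3.12, 0.366, -0.003]
contact_force: [-1.0, 0.2, 14.3]
opening: 0.006
grip_force: 7.0
```

>>> drive_tool(linear=[[0,0,-0.1],[0,0,-0.24],[0,0,-0.29],[0,0,-0.29],[0.12,0,-0.29],[0.24,0,-0.29],[0.324,0,-0.29],[0.324,0,-0.29],[0.324,0,-0.29],[0.324,0,-0.29]], dr=[[0,0,0],[0,0,0],[0,0,0],[0,0,0],[0,0,0],[0,0,0],[0,0,0],[0,0,0],[0,0,0],[0,0,0]], fingers=[-1,-1,-1,-1,-1,-1,-1,-1,-1,-1])

```text
time_s: 30.6
position: [0.6305, 0.0156, 0.2768]
ee_rot: [3.12, -0.366, -0.001]
contact_force: [0.0, -0.5, -0.4]
opening: 0.006
grip_force: 0.0
```

```bash
python3 - <<'E'
from h import *
w=np.array([.5052,.0453]); u=np.array([np.cos(np.radians(-13.4)),np.sin(np.radians(-13.4))])
go(*(w+.1295*u),.2165,-103.4)
a=robot.capture("scene");b=robot.capture("top")
save(a,"l1.png",(205,140,325,240),6)
X=w+u*.0; print(proj(a,[[.5052,.0453,.078]]))
for th in(1.6,1.7,1.8,1.9):
    c,s=np.cos(th),np.sin(th); h=w+.047*u
    P=[[*(h+u*(-.093*c+.033*s)),.0545+.093*s+.033*c]]; print(th,proj(a,P),proj(b,P))
E
```

```text
t 30.6 pos [0.6305 0.0156 0.2768] yawY -103.37 F [ 0.  -0.5 -0.4]
 linear [0.002  0.0003 0.1507] dr [0.0002 0.0019 0.0009]
[[255.22524447 198.18352865]]
1.6 [[271.36581881 193.73526617]] [[291.69397732 203.20853524]]
1.7 [[273.34947739 198.01910765]] [[292.43342288 199.76685587]]
1.8 [[275.24931521 202.56873366]] [[293.11760045 196.61964271]]
1.9 [[277.04033996 207.32834697]] [[293.73919974 193.79985541]]
```

View pics/l1.png

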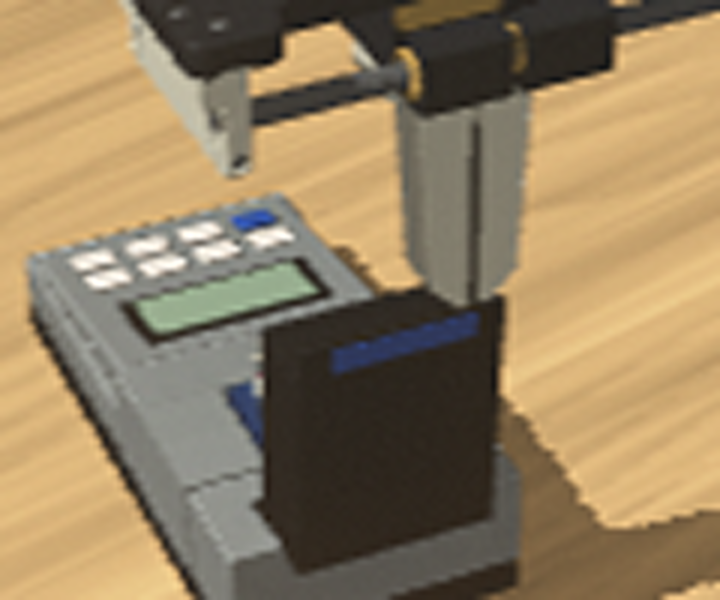

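>>> drive_tool(linear=[[0.002,0,0.08],[0.002,0,0.15],[0.002,0,0.15],[-0.05,0,0.145],[-0.103,0,0.131],[-0.123,0,0.124],[-0.141,0,0.12],[-0.1635,0,0.1165],[-0.1865,0,0.1155],[-0.1865,0,0.1155]], dr=[[0,0,0],[0,0,0],[0,0,0],[0,0,0],[0,0,0],[0,0,0],[0,0,0],[0,0,0],[0,0,0],[0,0,0]], fingers=[-1,-1,-1,-1,-1,-1,-1,-1,-1,-1])

```text
time_s: 31.95
position: [0.5581, 0.0327, 0.2308]
ee_rot: [3.12, -0.366, -0.002]
contact_force: [0.3, -0.1, 0.9]
opening: 0.005
grip_force: 0.0
```

```bash
cat > arc.py <<'E'
from h import *
import sys
w=np.array([.5052,.0453]); u=np.array([np.cos(np.radians(-13.4)),np.sin(np.radians(-13.4))])
o=robot.get_obs(); p=o["position"]; X=(p[:2]-w)@u-.047; print("tip rel hinge",X,p[2]-.084-.0545,o["contact_force"])
for th in np.linspace(1.1,-.02,15):
    c,s=np.cos(th),np.sin(th); print(round(th,2),round((-.086*c+.033*s+.0075-X)/.4,4),round(-(.086*s+.033*c-(p[2]-.084-.0545))/.4,4))
E
python3 arc.py
```

```text
tip rel hinge 0.007339323817385751 0.09229669145171437 [ 0.33433061 -0.14367141  0.87145026]
1.1 -0.0236 0.0017
1.02 -0.0418 0.0044
0.94 -0.0598 0.0085
0.86 -0.0774 0.014
0.78 -0.0944 0.0209
0.7 -0.1109 0.0291
0.62 -0.1266 0.0387
0.54 -0.1416 0.0494
0.46 -0.1556 0.0614
0.38 -0.1687 0.0744
0.3 -0.1806 0.0884
0.22 -0.1914 0.1033
0.14 -0.201 0.119
0.06 -0.2093 0.1355
-0.02 -0.2162 0.1526
```

>>> drive_tool(linear=[[-0.0236,0,0.002],[-0.042,0,0.0045],[-0.06,0,0.0085],[-0.0775,0,0.014],[-0.0945,0,0.021],[-0.111,0,0.029],[-0.1265,0,0.0385],[-0.1415,0,0.0495],[-0.1555,0,0.0615],[-0.1687,0,0.0745]], dr=[[0,0,0],[0,0,0],[0,0,0],[0,0,0],[0,0,0],[0,0,0],[0,0,0],[0,0,0],[0,0,0],[0,0,0]], fingers=[-1,-1,-1,-1,-1,-1,-1,-1,-1,-1])

```text
time_s: 33.2
position: [0.4927, 0.0483, 0.2008]
ee_rot: [3.12, -0.366, 0.0]
contact_force: [1.4, -0.6, 0.8]
opening: 0.005
grip_force: 0.4
```

```bash
python3 arc.py | sed -n '1p;10,20p'; python3 - <<'E'
from h import *
a=robot.capture("scene"); save(a,"l2.png",(205,140,325,240),6)
E
```

```text
tip rel hinge -0.059804053147191685 0.06229498306757154 [ 1.37440036 -0.56621919  0.82360438]
0.46 0.0122 -0.0136
0.38 -0.0008 -0.0006
0.3 -0.0128 0.0134
0.22 -0.0236 0.0283
0.14 -0.0331 0.044
0.06 -0.0414 0.0605
-0.02 -0.0483 0.0776
```

View pics/l2.png

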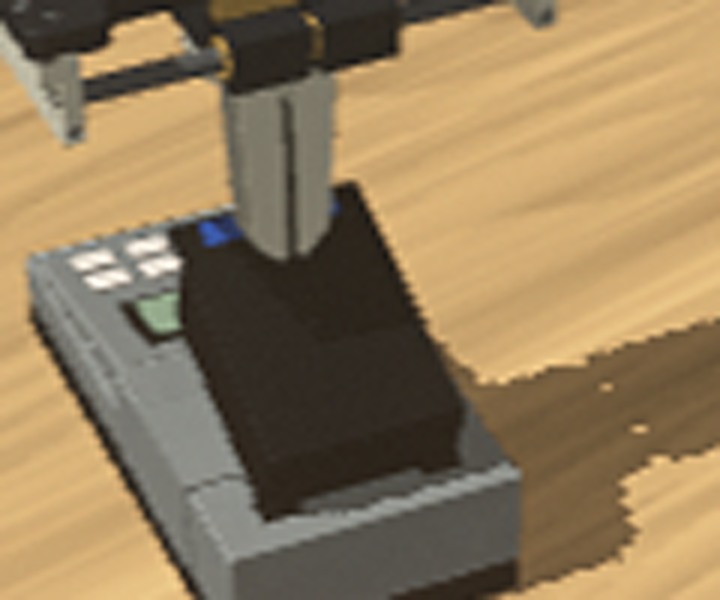

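The lid follows, with the fingertip on its outer face near the blue strip. Next I press it slowly shut.

>>> drive_tool(linear=[[-0.0065,0,0.0065],[-0.013,0,0.0135],[-0.018,0,0.021],[-0.0235,0,0.0285],[-0.0285,0,0.036],[-0.033,0,0.044],[-0.0375,0,0.052],[-0.0415,0,0.0605],[-0.044,0,0.066],[-0.045,0,0.069]], dr=[[0,0,0],[0,0,0],[0,0,0],[0,0,0],[0,0,0],[0,0,0],[0,0,0],[0,0,0],[0,0,0],[0,0,0]], fingers=[-1,-1,-1,-1,-1,-1,-1,-1,-1,-1])

```text
time_s: 34.5
position: [0.4754, 0.0524, 0.1734]
ee_rot: [3.12, -0.366, -0.001]
contact_force: [-1.1, -0.7, 1.3]
opening: 0.008
grip_force: 0.5
```

>>> drive_tool(linear=[[0,0,0.002],[0,0,0.004],[0,0,0.006],[0,0,0.006],[0,0,0.006],[0,0,0.006],[0,0,0.006],[0,0,0.006],[0,0,0.006],[0,0,0.006]], dr=[[0,0,0],[0,0,0],[0,0,0],[0,0,0],[0,0,0],[0,0,0],[0,0,0],[0,0,0],[0,0,0],[0,0,0]], fingers=[-1,-1,-1,-1,-1,-1,-1,-1,-1,-1])

```text
time_s: 35.75
position: [0.4754, 0.0524, 0.1716]
ee_rot: [3.12, -0.366, -0.0]
contact_force: [-4.4, -0.6, 10.4]
opening: 0.005
grip_force: 5.2
```

```bash
python3 arc.py | head -1
```

```text
tip rel hinge -0.07758167538656427 0.033133586433175884 [-4.39416364 -0.55994467 10.43001615]
```

>>> drive_tool(linear=[[0,0,-0.01],[0,0,-0.1],[0,0,-0.25],[0,0,-0.35],[0,0,-0.35],[0,0,-0.35],[0,0,-0.35],[0,0,-0.35],[0,0,-0.35],[0,0,-0.35]], dr=[[0,0,0],[0,0,0],[0,0,0],[0,0,0],[0,0,0],[0,0,0],[0,0,0],[0,0,0],[0,0,0],[0,0,0]], fingers=[-1,-1,-1,-1,-1,-1,-1,-1,-1,-1])

```text
time_s: 37.0
position: [0.4755, 0.0523, 0.311]
ee_rot: [3.12, -0.366, -0.001]
contact_force: [0.5, 0.2, -0.0]
opening: 0.002
grip_force: 0.0
```

```bash
python3 - <<'E'
from h import *
a=robot.capture("scene"); save(a,"l3.png",(85,140,325,330),3)
E
```

```text
(no output)
```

View pics/l3.png

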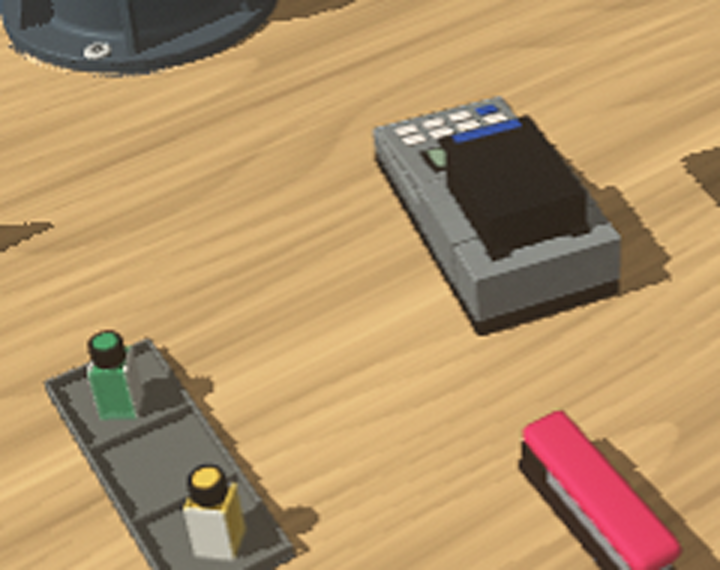

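The lid is flat and closed (around (515,180)), and the green and yellow standards and the stapler are undisturbed. Handing in.

```bash
python3 -c "
from station import robot
print(robot.hand_in())"
```

```text
the job is handed in; nothing more can be done
None
```

The pink standard is fully home in the photometer's cell holder, held only by its frosted sides and with its clear faces along the light path, the black lid is closed over it, and I handed the job in at about 37 s; the highest press I read on the glass was 14 N.

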